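# Shut and latch the bottle leak tester

## Robot

A 6-joint arm with a two-finger parallel gripper is mounted at the origin on the work surface. World frame = base frame: x ahead of the robot, y to its left, z up, the work surface at z = 0. Lengths are in mm, angles in rad, forces in N, time in s.
With the tool pointing down it reaches from about 275 to 750 mm from the base axis. Payload 10.2 kg.
Tool frame: the origin (TCP) lies between the finger pads; the fingertips stand 19 mm ahead of it and the grasp point (between the pads) is the TCP; x points along the fingers, y is the direction in which the jaws open and shut, and the axes are right-handed (so a half turn about x gives the same grasp; the last joint's range is limited). The gripper opens to 85 mm and grips with 20 to 120 N. Pads are 22 mm wide; open, the fingers measure 114 mm over their backs; the gripper's body (76 mm by 85 mm) begins 54 mm behind the grasp point. The pads swing forward as they close: fully open they stand 13 mm farther back than shut.
Start: joints at [0.921, 0.313, 1.498, -0, 1.331, -0.223], TCP at [217.342, 477.906, 250.294] pointing down, gripper open.
Joint ranges: [-2.94, 2.94], [-0.97, 2.17], [0.19, 2.56], [-1.23, 4.37], [0.02, 3.11], [-2.88, 2.88]. Speed limits (rad/s): [2.39, 2.39, 3.01, 3.14, 3.14, 3.14].

## Interface

Orientations are given as a unit quaternion [w, x, y, z].
In Python, from rig import ctrl, optics, workorder gives the robot as it stands.
- The arm moves only by the shell command python3 -m pendant 'ROWS' [OPENING] [FORCE]. ROWS is JSON, one flat list of numbers, 6 for each row, row after row: the shift along the tool's x, y, z each as a share of 25 cm, from -1 to 1, then the turn, a rotation vector about the tool's x, y, z each as a share of pi rad, from -1 to 1. In form: [tx, ty, tz, rx, ry, rz, tx, ty, tz, rx, ry, rz, ...]. A call has 1 to 12 rows; each row is the pose to reach, as a shift and turn from the pose measured when the call began, along the tool's axes at that moment, turning the shorter way round; what a row does not reach only later rows make up. A row lasts 1/12 s, in which the tool goes at most 41.7 mm and 7.16 degrees, less where a joint would pass 70% of its speed; a pose out of reach is approached as far as the arm can. A call with a number of a shift or a turn outside -1 to 1 is refused whole. A call with a gripper value outside its range is refused whole. OPENING is the opening, from -1 (shut) to 1 (fully open), set as the call begins (- or left out, the last holds). The fingers move at their own pace and stop on an object; FORCE is the grip in N (left out, the last holds). Time passes only in rows, so rows that repeat a pose let the fingers close. It gives the time, the measured TCP pose, the force and the opening at its end, in the units of the state.
- ctrl.sense(): the state, without advancing time (a new reading comes with each control period).
- optics.capture(name): name is "scene" or "top"; returns the picture (400x640x3 uint8, red, green, blue); there is no depth.
- optics.camera_info(name): a dict with "camera_matrix" (3x3 intrinsics, pixels), "eye" and "rotation" of the camera in the world. Camera axes: x right, y up, looking along -z (the intrinsics and any distortion apply to the point x, -y, -z); pixel columns grow to the right and rows downward; lengths in mm; the calibration is good to about 2 mm. A picture is of the moment at which its call begins. camera_info takes no time and is no camera call.
- workorder.finish_job(): hands the job in, once; it reports no verdict.
The state is a dict: "time_s": time; "joints": joint angles; "dq": joint speeds; "tau": joint torques, N m; "eef_pos": TCP position; "ee_rot": TCP orientation; "force": force on the tool from outside, world axes, zero at the start; "wrist_torque": the same for the moment, N m; "grip_width": opening from 0.0 (shut) to 1.0 (fully open).
Only numpy, scipy, OpenCV 4.12 (cv2) and the standard library are available. Lean on these libraries where they do the work, as an engineer would, in place of code of your own. Each camera call takes 0.05 s, during which the arm holds its last target.

## Task

The sample bottle is already lying in the leak-test chamber. Swing the clear lid fully shut, then turn the yellow latch knob clockwise until it clicks past its detent and its steel dog sits across the lid. Leave the sample lying in its cradle and do not knock over the bottles standing on the table.

Things in the scene. Friction and masses are not known exactly. Their poses are not given: they have to be found in the camera images.
- chamber: white leak-test chamber fixed to the table, box 220 (its x) x 180 (its y) x 90 mm high, 8 mm walls; origin at the centre of its underside; yaw varies. On its +y side a blue bracket 70 x 86 mm, 100 mm high, centred at x -50, y 134 mm, carries the latch knob; the brass housing of its ball plunger stands at x -50, y 169 mm, 116 mm high
- cradle (a point): middle of the chamber's inner floor, 8 mm above the table, between two low rails where the sample lies
- lid (a joint): angle of the clear lid (rad): 0 fully shut, grows as it opens; it starts about 0.9 to 1.4 open, leaning over the chamber, and stiff friction keeps it wherever it is left. The lid is 220 x 180 x 10 mm, clear panel in an aluminium frame; shut, its top is 101 mm above the table
- lid_hinge (a point): middle of the lid's hinge line, at the lid's lower face, over the outer edge of the chamber's -y wall, 91 mm above the table; the hinge runs along the chamber's x. Its frame moves with the lid: y points along the lid from the hinge to the free edge, z out of the lid's upper (outer) face
- lid_tab (a point): centre of the outer (upper) face of the red finger tab on the lid's free edge: 192 mm from the hinge, 60 mm towards the chamber's +x end; tab 50 (x) x 24 (y) x 10 mm. Pressing here from the outer side closes the lid; z points out of the outer face
- latch (a joint): angle of the latch knob (rad), growing clockwise seen from above: 0 parked (it starts within 0.12 of it, dog clear of the lid), free to about 0.5, then a tooth on the disc meets a sprung ball and it resists with up to about 0.25 N m to the crest at 0.85; past that the ball pushes it on to about 1.15 (clicked); stop at 1.4, dog square across the lid. Turns freely on to 1.4
- latch_grip (a point): grip point of the latch knob, on its vertical axis, 142 mm above the table: yellow bar 46 mm long, 14 mm thick, its top 14 mm above this point, the black disc under it (44 mm across) 30 mm below. x points along the bar and the steel dog, which reaches 60 mm from the axis, below the bar; z up. Take the bar across its thickness
- sample: loose dark bottle with black cap lying in the chamber along its x, 48 mm diameter, 130 mm long; origin on its underside at mid-length
- bottle_a: loose standing dark bottle with black cap, 48 mm diameter, 130 mm tall, a bystander; origin at the centre of its base
- bottle_b: loose standing dark bottle with black cap, 48 mm diameter, 130 mm tall, a bystander; origin at the centre of its base
- bottle_c: loose standing dark bottle with black cap, 48 mm diameter, 130 mm tall, a bystander; origin at the centre of its base

How it is judged (in metres and radians):
On the way, in this order (a step that is already met when the one before it is completed fails the run):
1. the lid is fully shut, with the latch still parked (value of joint lid below 0.04 rad and value of joint latch below 0.6 rad), for 0.2 s.
2. with the lid shut, the latch knob has clicked past its detent (value of joint lid below 0.04 rad and value of joint latch above 1.05 rad), for 0.2 s.
At the end, for the whole second after the job is handed in: The lid is shut (within 0.04 rad), the latch knob is past its detent at 1.05 rad or more, both are at rest, and the sample lies still in its cradle (its middle within 25 mm of the cradle point, its underside less than 20 mm above the chamber's underside) (all of step 2 and horizontal distance between sample and cradle below 0.025 m and z of sample in the frame of chamber below 0.02 m and velocity of joint latch between -0.05 and 0.05 rad/s and velocity of joint lid between -0.05 and 0.05 rad/s and linear speed of sample below 0.02 m/s); the robot touches nothing.
It fails at once if a standing bottle is knocked over (tilted more than 0.5 rad) (angle between any of bottle_a, bottle_b, bottle_c's own z axis and vertical above 0.5 rad).
It also fails if it takes over 45 s, if anything falls off the work surface, if the arm or the gripper's body presses on something with over 40 N, if the wrist force passes 120 N, or if a joint passes its speed limit or range.

## Working session

There is one attempt and no reset: what is moved stays moved. The work goes in short steps, Python scripts to look and compute and a shell command to move; the robot and the scene stay as the last step left them, time stands still between calls to the robot, and variables do not carry over. Pictures are saved under pics/ and viewed, and the job is handed in when it is done.

```bash
ls; mkdir -p pics; python3 - <<'E'
from rig import ctrl, optics, workorder
import cv2
s=ctrl.sense(); print(s)
for n in ("scene","top"):
    i=optics.camera_info(n); print(n,i)
    im=optics.capture(n); cv2.imwrite(f"pics/{n}0.png",im[:,:,::-1])
E
```

```text
pics
{'time_s': 0.0, 'joints': array([ 9.20596302e-01,  3.13459184e-01,  1.49847496e+00, -4.78912565e-06,
        1.33103026e+00, -2.23410511e-01]), 'dq': array([-3.91199920e-04, -7.15335237e-04, -3.34769326e-05,  4.58794589e-04,
       -1.62195555e-03, -1.52342985e-03]), 'tau': array([-7.22320260e-05, -4.12268186e+01, -2.59743780e+01, -1.70413450e-04,
        4.10268927e-03,  3.52072846e-05]), 'eef_pos': array([217.18379574, 477.69256624, 249.71611555]), 'ee_rot': array([ 0.69086415,  0.1493097 ,  0.69127151, -0.15018999]), 'force': array([-0.09122689,  0.46092609,  0.35446185]), 'wrist_torque': array([-0.00562744,  0.00306818,  0.02996446]), 'grip_width': 0.9968001256601607}
scene {'camera_matrix': array([[399.98598847,   0.        , 317.89825147],
       [  0.        , 399.98598847, 199.27284626],
       [  0.        ,   0.        ,   1.        ]]), 'eye': array([1265.99300012, -240.87681427,  604.20982016]), 'rotation': array([0.64351754, 0.34199887, 0.30720809, 0.61200093])}
top {'camera_matrix': array([[367.76498271,   0.        , 319.79279303],
       [  0.        , 367.76498271, 205.0383431 ],
       [  0.        ,   0.        ,   1.        ]]), 'eye': array([ 381.6731908 , -167.19953176, 1106.80751742]), 'rotation': array([ 0.71297589,  0.06200513, -0.06007126, -0.69585357])}
```

View pics/scene0.png

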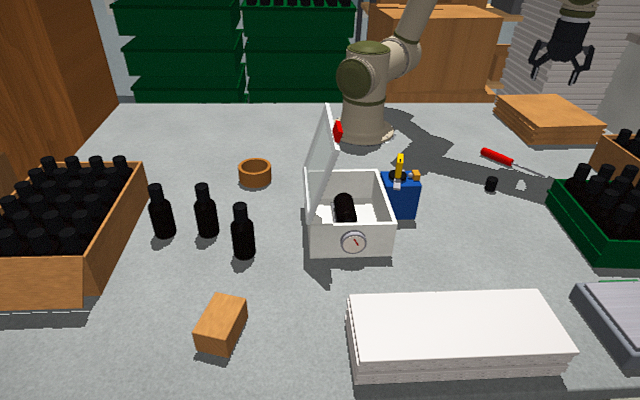

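View pics/top0.png

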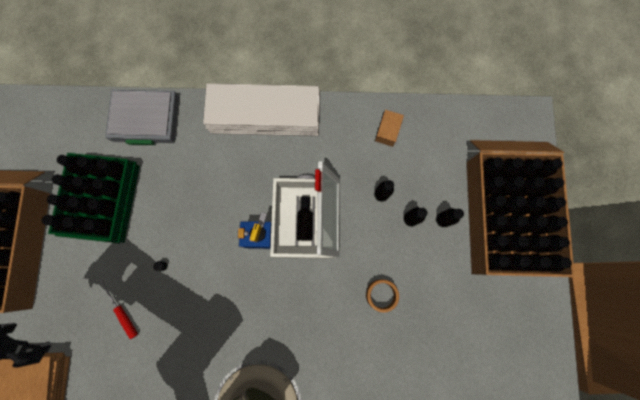

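```bash
cat > h.py <<'E'
import numpy as np, cv2
from scipy.spatial.transform import Rotation as R
from rig import optics, ctrl
def q2R(q): return R.from_quat([q[1],q[2],q[3],q[0]])
def cam(n):
    i=optics.camera_info(n); return i['camera_matrix'],np.array(i['eye']),q2R(i['rotation'])
def ray(n,u,v):
    K,e,r=cam(n); d=np.array([(u-K[0,2])/K[0,0],-(v-K[1,2])/K[1,1],-1.]); d=r.apply(d); return e,d/np.linalg.norm(d)
def onz(n,u,v,z):
    e,d=ray(n,u,v); return e+d*(z-e[2])/d[2]
def proj(n,p):
    K,e,r=cam(n); c=r.inv().apply(np.asarray(p,float)-e); c=np.atleast_2d(c)
    return np.c_[K[0,2]+K[0,0]*c[:,0]/-c[:,2],K[1,2]-K[1,1]*c[:,1]/-c[:,2]]
def tri(a,b):
    (e1,d1),(e2,d2)=ray(*a),ray(*b)
    t=np.linalg.lstsq(np.c_[d1,-d2],e2-e1,rcond=None)[0]
    p,q=e1+d1*t[0],e2+d2*t[1]; return (p+q)/2,np.linalg.norm(p-q)
def mask(im,col):
    h=cv2.cvtColor(im,cv2.COLOR_RGB2HSV)
    H,S,V=h[...,0],h[...,1],h[...,2]
    if col=='red': m=((H<6)|(H>174))&(S>150)&(V>90)
    if col=='yellow': m=(H>22)&(H<34)&(S>150)&(V>120)
    if col=='blue': m=(H>100)&(H<125)&(S>130)&(V>50)
    if col=='brass': m=(H>10)&(H<=21)&(S>120)&(V>120)
    return m.astype(np.uint8)
E
python3 - <<'E'
import cv2
a=cv2.imread('pics/scene0.png'); b=cv2.imread('pics/top0.png')
cv2.imwrite('pics/sc_crop.png',cv2.resize(a[90:290,280:440],None,fx=3.9,fy=2.95*1.0 if 0 else 2.95,interpolation=cv2.INTER_CUBIC) if 0 else cv2.resize(a[90:290,280:440],None,fx=3,fy=3,interpolation=cv2.INTER_CUBIC))
cv2.imwrite('pics/tp_crop.png',cv2.resize(b[150:270,225:355],None,fx=5,fy=5,interpolation=cv2.INTER_CUBIC))
E
```

```text
(no output)
```

View pics/sc_crop.png

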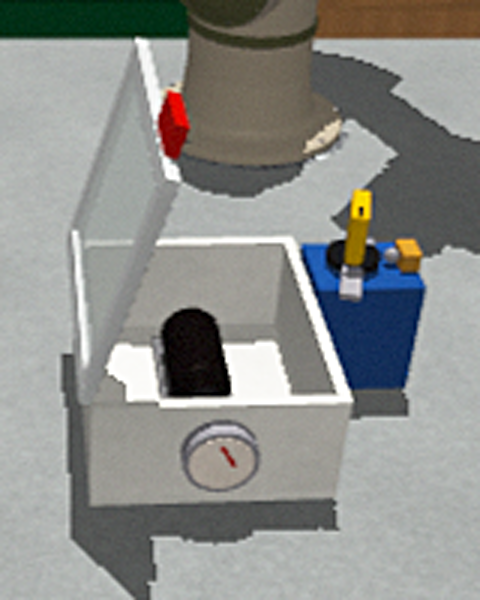

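View pics/tp_crop.png

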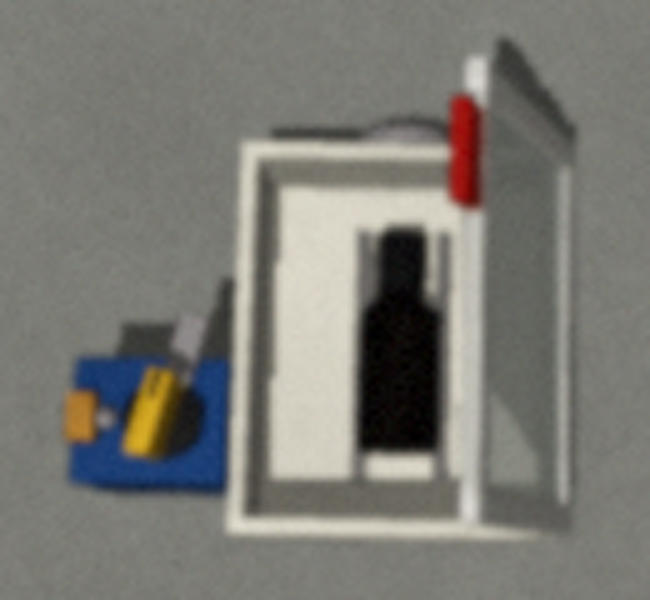

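```bash
python3 - <<'E'
from h import *
np.set_printoptions(precision=1,suppress=True)
a=cv2.imread('pics/scene0.png')[:,:,::-1].copy(); b=cv2.imread('pics/top0.png')[:,:,::-1].copy()
for n,im in (('scene',a),('top',b)):
  for c in ('red','yellow','blue','brass'):
    m=mask(im,c); k,l,st,ce=cv2.connectedComponentsWithStats(m)
    for i in range(1,k):
      if st[i,4]>15 and 230<ce[i,0]<440: print(n,c,st[i],ce[i], cv2.minAreaRect(np.argwhere(l==i)[:,::-1].astype(np.float32)))
f=lambda x,y:((x+.5)/5-.5+225,(y+.5)/5-.5+150)
for nm,p in dict(tl=(243,142),bl=(228,533),tr_in=(452,150)).items():
  print(nm,f(*p),onz('top',*f(*p),90))
g=lambda x,y:((x+.5)/3-.5+280,(y+.5)/3-.5+90)
for nm,p in dict(nearR=(352,402),nearL=(82,402),farR=(292,239)).items():
  print('sc',nm,g(*p),onz('scene',*g(*p),90))
s=ctrl.sense(); print(q2R(s['ee_rot']).as_matrix())
E
```

```text
scene red [333 120  10  23 159] [337.4 131. ] ((337.5, 131.0), (22.0, 9.0), 90.0)
scene yellow [395 153   8  25 111] [399.  164.5] ((398.99237060546875, 165.06155395507812), (5.705597877502441, 24.1867733001709), 7.125016689300537)
scene blue [ 381  171   41   49 1149] [402.8 195.9] ((401.0, 195.0), (40.0, 48.0), 0.0)
scene brass [376   3  30   5 116] [390.9   4.8] ((390.5407409667969, 4.644797325134277), (29.014741897583008, 3.9954726696014404), 2.726311206817627)
scene brass [379   8  25  11 175] [392.7  12.1] ((391.0, 13.0), (10.0, 24.0), 90.0)
scene brass [238 158  33  17 174] [254.1 166.4] ((254.0, 166.0), (16.0, 32.0), 90.0)
scene brass [412 170   9   6  42] [416.  172.5] ((416.0, 172.5), (5.0, 8.0), 90.0)
top red [315 170   6  21 110] [317.5 179.7] ((317.5, 180.0), (20.0, 5.0), 90.0)
top yellow [251 230   5  10  28] [253.2 234.5] ((253.08108520507812, 234.51351928710938), (3.2879798412323, 9.206343650817871), 9.462321281433105)
top blue [240 222  15  11  94] [247.  225.4] ((246.3000030517578, 224.39999389648438), (11.627553939819336, 11.180340766906738), 26.56505012512207)
top blue [239 222  32  26 331] [257.9 239.2] ((254.5, 234.5), (25.0, 31.0), 90.0)
top brass [378 111  25  31 518] [389.9 125.4] ((389.9000549316406, 125.30000305175781), (18.973663330078125, 27.195585250854492), 18.434947967529297)
top brass [238 229   6   9  51] [240.5 233.1] ((240.5, 233.0), (8.0, 5.0), 90.0)
top brass [368 280  31  32 213] [383.4 295.9] ((383.0, 295.5), (31.0, 30.0), 90.0)
tl (273.2, 178.0) [634.  -27.9  90. ]
bl (270.2, 256.2) [413.6 -29.8  90. ]
tr_in (315.0, 179.6) [ 632.2 -146.8   90. ]
sc nearR (397.0, 223.66666666666666) [632.9 -25.8  90. ]
sc nearL (307.0, 223.66666666666666) [ 626.7 -211.5   90. ]
sc farR (377.0, 169.33333333333331) [415.6 -27.4  90. ]
[[-0.   0.4  0.9]
 [-0.   0.9 -0.4]
 [-1.  -0.  -0. ]]
```

```bash
python3 - <<'E'
from h import *
np.set_printoptions(precision=1,suppress=True)
a=cv2.imread('pics/scene0.png')[:,:,::-1].copy(); b=cv2.imread('pics/top0.png')[:,:,::-1].copy()
print('tab',tri(('scene',337.4,131),('top',317.5,179.7)))
print('bar top ctr',onz('top',253.2,234.5,156), 'brass',onz('top',240.5,233,116), tri(('scene',416,170),('top',240.5,233)))
f=lambda x,y:((x+.5)/5-.5+225,(y+.5)/5-.5+150)
print('bar ends top', onz('top',*f(168,368),156),onz('top',*f(138,456),156))
print('dog tip', onz('top',*f(192,318),118))
# subpixel edges: sample lines
def edge(n,im,p0,p1,hw=4,N=40):
    g=cv2.GaussianBlur(cv2.cvtColor(im,cv2.COLOR_RGB2GRAY),(3,3),0).astype(np.float32)
    p0,p1=np.array(p0,float),np.array(p1,float); t=(p1-p0)/np.linalg.norm(p1-p0); nn=np.array([-t[1],t[0]])
    pts=[]
    s=np.arange(-hw,hw+.01,.25)
    for w in np.linspace(.08,.92,N):
        c=p0+(p1-p0)*w; q=c+s[:,None]*nn
        v=cv2.remap(g,q[:,0].astype(np.float32)[None],q[:,1].astype(np.float32)[None],cv2.INTER_LINEAR)[0]
        d=np.abs(np.gradient(v)); i=d.argmax(); pts.append(c+s[i]*nn)
    pts=np.array(pts,np.float32); l=cv2.fitLine(pts,cv2.DIST_HUBER,0,.01,.01).ravel()
    return l
def lineW(n,l,z,L=30):
    A=onz(n,l[2]-l[0]*L,l[3]-l[1]*L,z);B=onz(n,l[2]+l[0]*L,l[3]+l[1]*L,z); return A,B
for nm,n,im,p0,p1 in (('left','top',b,(273.2,178),(270.2,256.2)),('back','top',b,(270.2,256.6),(318,256.8)),('front','top',b,(274,178),(313,179.2)),
                      ('sc near','scene',a,(311,223.7),(397,223.7)),('sc right','scene',a,(398,222.5),(378.5,169.5))):
    l=edge(n,im,p0,p1,3); A,B=lineW(n,l,90); d=(B-A); print(nm,l,A[:2],B[:2],'ang',np.degrees(np.arctan2(d[1],d[0])))
E
```

```text
tab (array([ 586. , -155.4,  277.6]), np.float64(2.0013055486390723))
bar top ctr [466.1   7.9 156. ] brass [472.8  49.8 116. ] (array([472.7,  50.1, 121.2]), np.float64(2.973333166273616))
bar ends top [495.8  -3.5 156. ] [449.7   9.6 156. ]
dog tip [528.   -8.5 118. ]
left [  0.1  -1.  272.9 215.5] [443.3 -27. ] [612.  -36.9] ang -3.3585079003930325
back [  1.    0.  294.1 253.7] [420.3 -12.8] [ 423.6 -177.4] ang -88.84355752911851
front [  1.    0.2 292.9 178.9] [644.5   0.9] [ 621.  -168.5] ang -97.89678244943366
sc near [  1.   -0.  352.9 222.8] [ 628.  -178.9] [625.6 -53.9] ang 91.0572192355984
sc right [  0.3   0.9 387.8 196.9] [413.1 -26.1] [637.5 -24.2] ang 0.46686207346909275
```

```bash
python3 - <<'E'
import cv2
a=cv2.imread('pics/scene0.png'); b=cv2.imread('pics/top0.png')
cv2.imwrite('pics/sk.png',cv2.resize(a[148:228,370:430],None,fx=7,fy=7,interpolation=cv2.INTER_NEAREST))
cv2.imwrite('pics/tk.png',cv2.resize(b[200:252,230:284],None,fx=10,fy=10,interpolation=cv2.INTER_NEAREST))
E
```

```text
(no output)
```

View pics/sk.png

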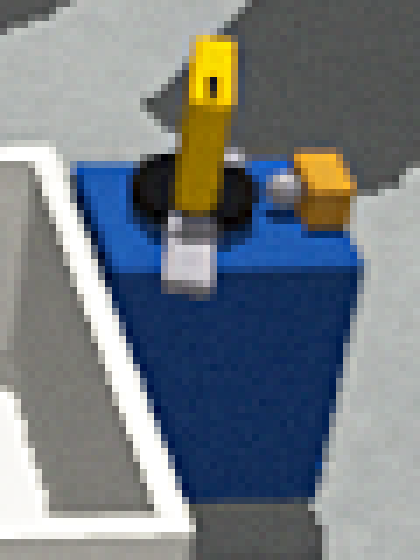

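View pics/tk.png

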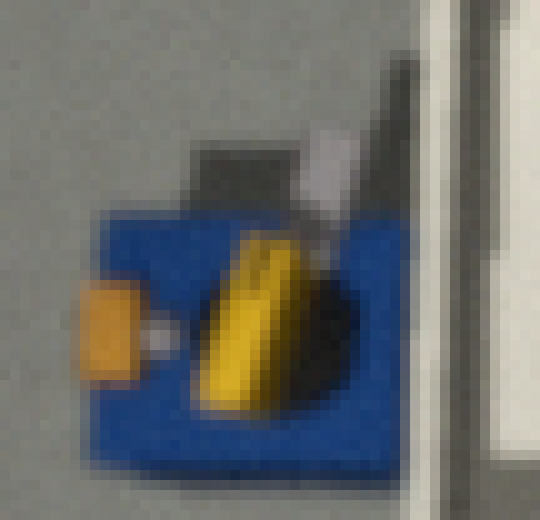

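```bash
python3 - <<'E'
from h import *
np.set_printoptions(precision=1,suppress=True)
t=lambda x,y:(x/10-.5+230,y/10-.5+200)
s=lambda x,y:(x/7-.5+370,y/7-.5+148)
print('bar ctr',onz('top',*t(245,322),156),onz('scene',*s(215,70),156), tri(('top',*t(245,322)),('scene',*s(215,70))))
A,B=onz('top',*t(219,408),156),onz('top',*t(271,235),156);print('bar top',A,B,np.degrees(np.arctan2((B-A)[1],(B-A)[0])))
A,B=onz('scene',*s(217,37),156),onz('scene',*s(213,105),156);print('bar sc',A,B,np.degrees(np.arctan2((B-A)[1],(B-A)[0])))
print('disc',onz('top',*t(277,342),112),onz('scene',*s(195,190),112))
print('brass',onz('top',*t(110,333),116),onz('scene',*s(323,170),116))
# bracket top corners z=100
for nm,p in dict(tl=(100,212),bl=(90,465)).items(): print(nm,onz('top',*t(*p),100))
for nm,p in dict(nl=(120,270),nr=(362,265),fl=(75,162)).items(): print(nm,onz('scene',*s(*p),100))
# chamber rim
print('rim', onz('top',*t(425,0),90), onz('top',*t(410,510),90), onz('scene',*s(192,530),90))
E
```

```text
bar ctr [473.4   6.2 156. ] [473.6   8.6 156. ] (array([473.6,   7.4, 155.9]), np.float64(2.348529676207145))
bar top [451.   11.7 156. ] [496.2   0.7 156. ] -13.665744989556506
bar sc [451.3  14.5 156. ] [496.3   2.7 156. ] -14.72823721309325
disc [472.4   5.3 112. ] [477.2   7.3 112. ]
brass [473.4  49.8 116. ] [472.   51.9 116. ]
tl [508.2  58.1 100. ]
bl [438.7  56.5 100. ]
nl [507.1 -22.9 100. ]
nr [506.3  58.6 100. ]
fl [438.5 -24.8 100. ]
rim [571.7 -27.4  90. ] [429.1 -29.9  90. ] [631.4 -25.6  90. ]
```

```bash
cat >> h.py <<'E'
def rel(pos,rot=None):
    s=ctrl.sense(); r=q2R(s['ee_rot']); d=r.inv().apply(np.asarray(pos)-s['eef_pos'])/250
    o=np.zeros(3) if rot is None else (r.inv()*rot).as_rotvec()/np.pi
    return np.round(np.r_[d,o],3)
def down(yaw): # tool x down, tool y at yaw (deg)
    c,q=np.cos(np.radians(yaw)),np.sin(np.radians(yaw))
    return R.from_matrix(np.c_[[0,0,-1],[c,q,0],np.cross([0,0,-1],[c,q,0])])
def st():
    s=ctrl.sense(); r=q2R(s['ee_rot']).as_matrix(); np.set_printoptions(precision=2,suppress=True)
    print('t',round(s['time_s'],2),'pos',s['eef_pos'],'x',r[:,0],'y',r[:,1],'F',s['force'],'g',round(s['grip_width'],3),'q',s['joints'])
E
python3 -c "
from h import *
print(rel([587,-235,390],down(90)))"
```

```text
[-0.559 -1.984  2.527 -0.136 -0.     0.   ]
```

```bash
python3 -m pendant '[-0.2,-0.1,0.1,0,0,0, -0.4,-0.2,0.2,-0.03,0,0, -0.56,-0.3,0.3,-0.06,0,0, -0.56,-0.4,0.4,-0.09,0,0, -0.56,-0.5,0.5,-0.12,0,0, -0.56,-0.6,0.6,-0.136,0,0, -0.56,-0.7,0.7,-0.136,0,0, -0.56,-0.8,0.8,-0.136,0,0, -0.56,-0.9,0.9,-0.136,0,0, -0.56,-0.95,0.95,-0.136,0,0]' -1 60; python3 -c "
from h import *
st(); print(rel([587,-235,390],down(90)))"
```

```text
time_s: 0.93
eef_pos: [335.9, 160.1, 389.8]
ee_rot: [0.707, 0.0, 0.707, -0.001]
force: [-0.6, 0.8, -0.1]
grip_width: 0.004
t 0.93 pos [335.86 160.13 389.85] x [-0. -0. -1.] y [ 0.  1. -0.] F [-0.59  0.76 -0.08] g 0.004 q [ 0.13 -0.1   1.61 -0.    1.64 -1.44]
[ 0.   -1.58  1.01 -0.   -0.    0.  ]
```

```bash
python3 -m pendant '[0,-0.1,0.07,0,0,0, 0,-0.25,0.16,0,0,0, 0,-0.4,0.25,0,0,0, 0,-0.52,0.35,0,0,0, 0,-0.65,0.45,0,0,0, 0,-0.78,0.55,0,0,0, 0,-0.9,0.65,0,0,0, 0,-0.96,0.75,0,0,0, 0,-1,0.8,0,0,0]'; python3 -c "
from h import *
st(); print(rel([587,-235,390],down(90)))"
```

```text
time_s: 1.68
eef_pos: [536.9, -92.7, 388.6]
ee_rot: [0.706, 0.001, 0.708, -0.002]
force: [-0.4, 0.4, -0.6]
grip_width: -0.002
t 1.68 pos [536.93 -92.71 388.58] x [-0. -0. -1.] y [ 0.  1. -0.] F [-0.36  0.42 -0.62] g -0.002 q [-0.39  0.31  1.15 -0.    1.68 -1.95]
[-0.01 -0.57  0.2  -0.   -0.    0.  ]
```

```bash
python3 - <<'E'
from h import *
# plan: corner path for lid closing, relative to H
H=np.array([-207.4,91.])
for th in [1.3,1.2,1.0,.8,.6,.4,.2,.1,0]:
    c,s=np.cos(th),np.sin(th); P=H+190*np.array([c,s])+10*np.array([-s,c]); print(th,P.round(1),'tcp y,z',(P+[-14,19]).round(1))
E
```

```text
1.3 [-166.2  276.8] tcp y,z [-180.2  295.8]
1.2 [-147.9  271.7] tcp y,z [-161.9  290.7]
1.0 [-113.2  256.3] tcp y,z [-127.2  275.3]
0.8 [-82.2 234.3] tcp y,z [-96.2 253.3]
0.6 [-56.2 206.5] tcp y,z [-70.2 225.5]
0.4 [-36.3 174.2] tcp y,z [-50.3 193.2]
0.2 [-23.2 138.5] tcp y,z [-37.2 157.5]
0.1 [-19.3 119.9] tcp y,z [-33.3 138.9]
0 [-17.4 101. ] tcp y,z [-31.4 120. ]
```

```bash
python3 -m pendant '[0,-0.15,0.06,0,0,0, 0,-0.3,0.12,0,0,0, 0,-0.43,0.2,0,0,0, 0.05,-0.53,0.2,0,0,0, 0.15,-0.55,0.2,0,0,0, 0.27,-0.55,0.2,0,0,0, 0.35,-0.55,0.2,0,0,0, 0.365,-0.55,0.2,0,0,0, 0.365,-0.55,0.2,0,0,0]'; python3 -c "
from h import *
st(); print(rel([587,-180,296],down(90)))
import cv2
for n in ('scene','top'): cv2.imwrite(f'pics/{n}1.png',cv2.resize(optics.capture(n)[:,:,::-1][80:280,240:440],None,fx=3,fy=3))
"
```

```text
time_s: 2.43
eef_pos: [585.8, -230.4, 296.4]
ee_rot: [0.705, 0.002, 0.709, -0.002]
force: [-0.5, -0.2, 1.0]
grip_width: -0.001
t 2.43 pos [ 585.8  -230.36  296.37] x [-0.  0. -1.] y [0. 1. 0.] F [-0.48 -0.17  1.03] g -0.001 q [-0.56  0.53  1.06 -0.    1.56 -2.13]
[ 0.   0.2  0.  -0.  -0.  -0. ]
```

View pics/scene1.png

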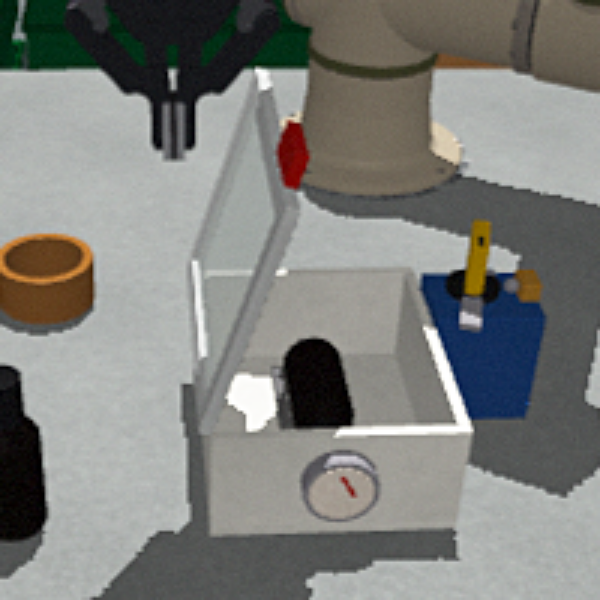

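View pics/top1.png

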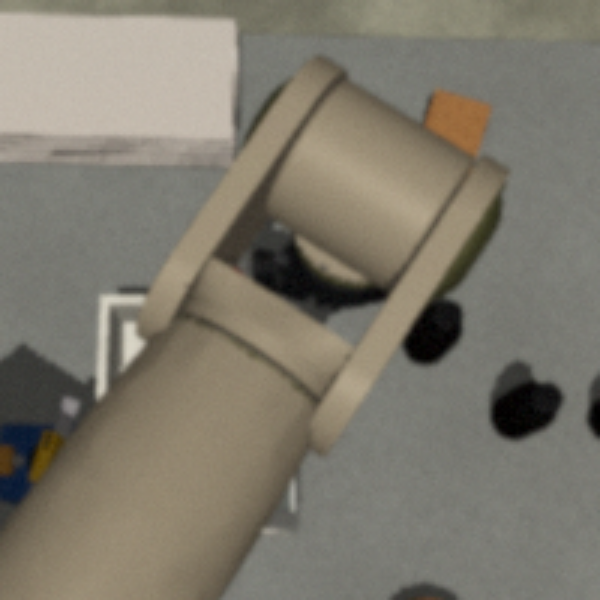

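```bash
python3 -m pendant '[0,0.06,0.005,0,0,0, 0,0.12,0.005,0,0,0, 0,0.17,0.005,0,0,0, 0,0.2,0.005,0,0,0, 0,0.22,0.005,0,0,0, 0.005,0.24,0.005,0,0,0, 0.012,0.265,0.005,0,0,0, 0.023,0.29,0.005,0,0,0, 0.036,0.325,0.005,0,0,0]'; python3 -c "
from h import *
st()
import cv2
for n in ('scene',): cv2.imwrite(f'pics/{n}2.png',cv2.resize(optics.capture(n)[:,:,::-1][80:280,240:440],None,fx=3,fy=3))
"
```

```text
time_s: 3.28
eef_pos: [588.0, -149.3, 289.6]
ee_rot: [0.707, 0.001, 0.707, -0.003]
force: [-0.5, -1.2, 0.9]
grip_width: 0.0
t 3.28 pos [ 587.99 -149.31  289.59] x [-0. -0. -1.] y [ 0.01  1.   -0.  ] F [-0.5  -1.2   0.94] g 0.0 q [-0.44  0.48  1.16 -0.    1.5  -2.01]
```

View pics/scene2.png

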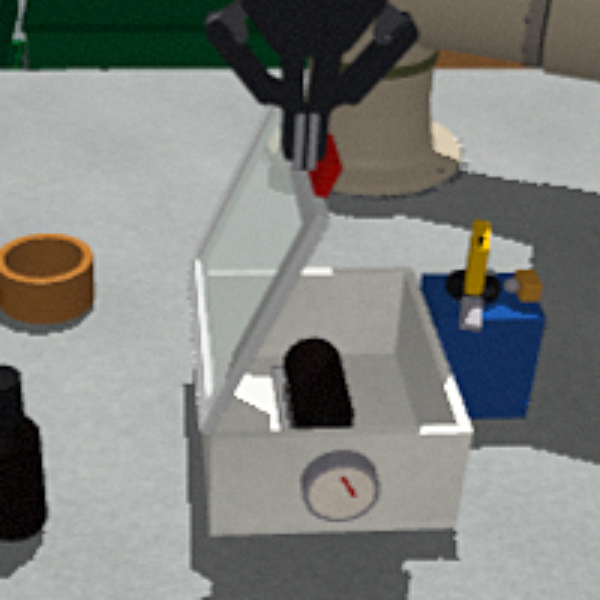

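```bash
python3 -m pendant '[0.022,0.037,0,0,0,0, 0.039,0.071,0,0,0,0, 0.057,0.105,0,0,0,0, 0.077,0.137,0,0,0,0, 0.098,0.169,0,0,0,0, 0.121,0.2,0,0,0,0, 0.146,0.229,0,0,0,0, 0.172,0.256,0,0,0,0, 0.198,0.283,0,0,0,0, 0.227,0.308,0,0,0,0, 0.256,0.333,0,0,0,0, 0.287,0.354,0,0,0,0]'; python3 -c "
from h import *
st()
import cv2
for n in ('scene',): cv2.imwrite(f'pics/{n}3.png',cv2.resize(optics.capture(n)[:,:,::-1][80:280,240:440],None,fx=3,fy=3))
"
```

```text
time_s: 4.33
eef_pos: [588.1, -58.3, 216.2]
ee_rot: [0.707, 0.001, 0.708, -0.002]
force: [0.7, 0.5, 1.6]
grip_width: 0.003
t 4.33 pos [588.13 -58.34 216.21] x [-0. -0. -1.] y [ 0.  1. -0.] F [0.69 0.47 1.59] g 0.003 q [-0.3   0.49  1.34 -0.    1.32 -1.86]
```

View pics/scene3.png

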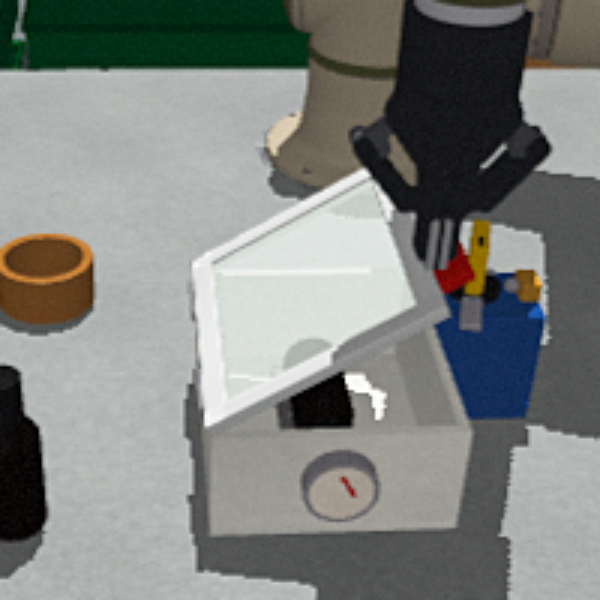

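```bash
python3 -m pendant '[0.025,0.011,0,0,0,0, 0.058,0.03,0,0,0,0, 0.092,0.048,0,0,0,0, 0.126,0.064,0,0,0,0, 0.162,0.078,0,0,0,0, 0.198,0.09,0,0,0,0, 0.235,0.1,0,0,0,0, 0.272,0.109,0,0,0,0, 0.309,0.116,0,0,0,0, 0.34,0.12,0,0,0,0, 0.36,0.122,0,0,0,0, 0.37,0.122,0,0,0,0]'; python3 -c "
from h import *
st()
"
```

```text
time_s: 5.38
eef_pos: [587.1, -26.9, 121.1]
ee_rot: [0.705, 0.001, 0.709, -0.001]
force: [0.1, -0.3, 0.1]
grip_width: 0.002
t 5.38 pos [587.06 -26.85 121.14] x [-0.01  0.   -1.  ] y [0. 1. 0.] F [ 0.08 -0.26  0.06] g 0.002 q [-0.24  0.58  1.46 -0.    1.11 -1.81]
```

```bash
python3 -m pendant '[0.01,0,0,0,0,0, 0.02,0,0,0,0,0, 0.03,0,0,0,0,0, 0.03,0,0,0,0,0]'; python3 -c "
from h import *
st()
"
```

```text
time_s: 5.72
eef_pos: [587.6, -27.0, 119.2]
ee_rot: [0.706, 0.001, 0.708, -0.001]
force: [-17.1, 3.0, 40.9]
grip_width: -0.003
t 5.72 pos [587.57 -27.   119.18] x [-0. -0. -1.] y [ 0.  1. -0.] F [-17.07   2.95  40.93] g -0.003 q [-0.24  0.58  1.46 -0.    1.11 -1.81]
```

```bash
python3 -m pendant '[0,0,0,0,0,0, 0,0,0,0,0,0, -0.02,0,0,0,0,0, -0.08,0,0,0,0,0, -0.2,-0.05,0,0,0,0, -0.35,-0.1,0,0,0,0, -0.45,-0.1,0,0,0,0]'; python3 -c "
from h import *
st()
for n in ('scene','top'):
    im=optics.capture(n)[:,:,::-1]; cv2.imwrite(f'pics/{n}4f.png',im); cv2.imwrite(f'pics/{n}4.png',cv2.resize(im[130:280,240:440],None,fx=4,fy=4))
"
```

```text
time_s: 6.3
eef_pos: [588.1, -53.7, 234.6]
ee_rot: [0.707, 0.001, 0.707, -0.002]
force: [0.9, -0.4, 0.6]
grip_width: -0.004
t 6.3 pos [588.08 -53.75 234.57] x [ 0. -0. -1.] y [ 0.  1. -0.] F [ 0.91 -0.43  0.65] g -0.004 q [-0.29  0.47  1.31 -0.    1.36 -1.85]
```

View pics/scene4.png

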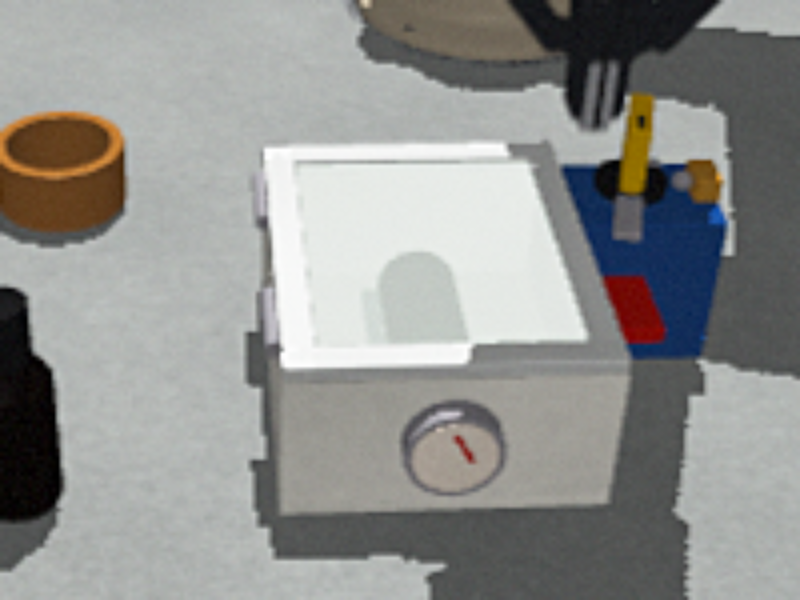

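View pics/top4.png

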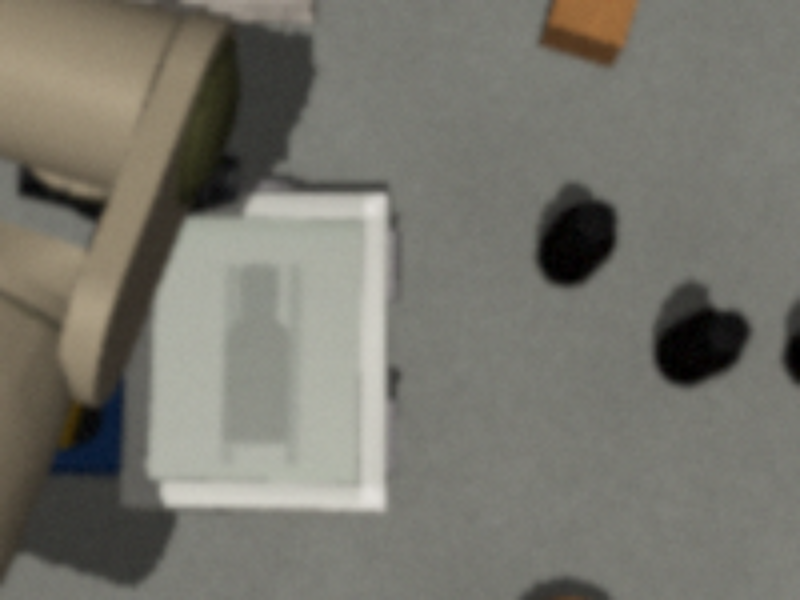

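```bash
python3 -c "
from h import *
np.set_printoptions(precision=1,suppress=True)
print('tab shut',onz('scene',240+635/4-.5,130+310/4-.5,101))
a=cv2.imread('pics/scene4f.png')[:,:,::-1].copy(); m=mask(a,'red'); k,l,s_,c=cv2.connectedComponentsWithStats(m)
for i in range(1,k):
  if s_[i,4]>15: print(s_[i],c[i],onz('scene',*c[i],101))
m=mask(a,'yellow'); k,l,s_,c=cv2.connectedComponentsWithStats(m)
for i in range(1,k):
  if s_[i,4]>15: print('y',s_[i],c[i])
print(rel([473.5,7.2,215],down(75.8)))
"
```

```text
tab shut [590.1 -14.9 101. ]
[481 148  32  18 255] [496.2 156.3] [375.1 295.6 101. ]
[391 199  15  17 173] [398.2 206.8] [589.6 -14.8 101. ]
y [395 160   7  18  63] [398.3 170.3]
[ 0.1  0.2 -0.5  0.1  0.   0. ]
```

```bash
python3 -c "
from h import *
np.set_printoptions(precision=3,suppress=True)
print(rel([473.5,7.2,215],down(75.8)))
"
```

```text
[ 0.081  0.238 -0.464  0.078  0.002  0.001]
```

```bash
python3 -m pendant '[0,0.06,-0.1,0.02,0,0, 0,0.12,-0.2,0.04,0,0, 0,0.18,-0.32,0.06,0,0, 0.04,0.238,-0.42,0.078,0,0, 0.08,0.238,-0.464,0.078,0.002,0, 0.08,0.238,-0.464,0.078,0.002,0, 0.08,0.238,-0.464,0.078,0.002,0]' 0.2 60; python3 -c "
from h import *
st(); np.set_printoptions(precision=3,suppress=True)
print(rel([473.5,7.2,143],down(75.8)))
for n in ('scene','top'):
    im=optics.capture(n)[:,:,::-1]; cv2.imwrite(f'pics/{n}5f.png',im)
cv2.imwrite('pics/scene5.png',cv2.resize(cv2.imread('pics/scene5f.png')[120:230,340:460],None,fx=5,fy=5))
"
```

```text
time_s: 6.98
eef_pos: [473.6, 7.1, 215.1]
ee_rot: [0.701, 0.087, 0.702, -0.088]
force: [1.2, 0.5, 1.6]
grip_width: 0.6
t 6.98 pos [473.58   7.06 215.13] x [-0. -0. -1.] y [ 0.25  0.97 -0.  ] F [1.18 0.46 1.61] g 0.6 q [-0.23  0.23  1.7  -0.    1.21 -1.55]
[ 0.289  0.001 -0.    -0.    -0.     0.001]
```

View pics/scene5.png

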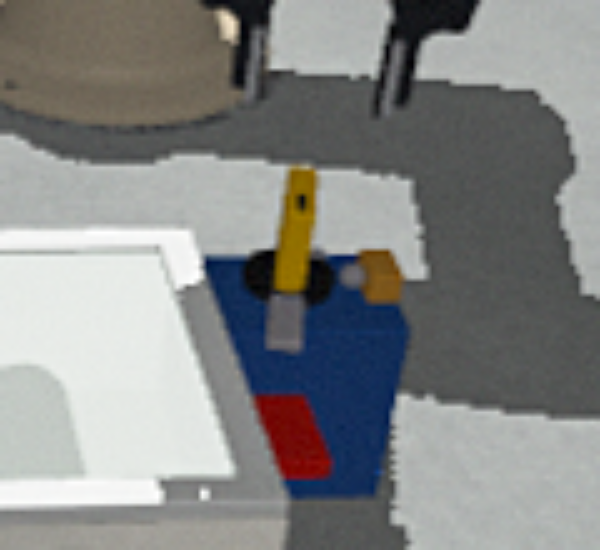

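```bash
python3 -c "
from h import *
np.set_printoptions(precision=1,suppress=True)
p=proj('scene',[[473.5,7.2,156],[473.5,7.2,196],[473.5,7.2,215]]); print(p,(p-[340,120])*5)
"
```

```text
[[399.6 157.5]
 [402.1 141.8]
 [403.4 134.1]] [[298.  187.4]
 [310.6 109.2]
 [316.8  70.7]]
```

```bash
python3 -m pendant '[0.06,0,0,0,0,0, 0.13,0,0,0,0,0, 0.2,0,0,0,0,0, 0.26,0,0,0,0,0, 0.28,0,0,0,0,0, 0.285,0,0,0,0,0, 0.285,0,0,0,0,0]'; python3 -c "
from h import *
st(); np.set_printoptions(precision=3,suppress=True)
for n in ('scene','top'):
    im=optics.capture(n)[:,:,::-1]; cv2.imwrite(f'pics/{n}6f.png',im)
cv2.imwrite('pics/scene6.png',cv2.resize(cv2.imread('pics/scene6f.png')[120:230,340:460],None,fx=5,fy=5))
"
```

```text
time_s: 7.67
eef_pos: [475.1, 6.2, 144.7]
ee_rot: [0.702, 0.087, 0.701, -0.089]
force: [0.9, 0.4, 0.4]
grip_width: 0.6
t 7.67 pos [475.13   6.22 144.71] x [ 0. -0. -1.] y [ 0.25  0.97 -0.  ] F [0.92 0.4  0.41] g 0.6 q [-0.23  0.32  1.79 -0.    1.03 -1.55]
```

View pics/scene6.png

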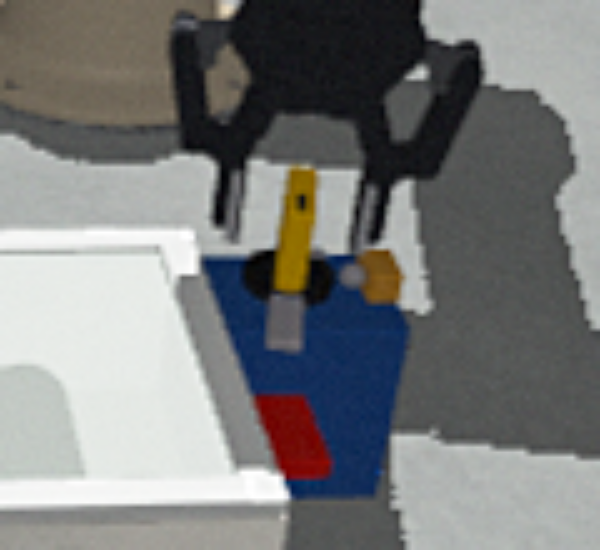

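```bash
python3 -m pendant '[0,0.002,-0.007,0,0,0, 0,0.002,-0.007,0,0,0, 0,0.002,-0.007,0,0,0, 0,0.002,-0.007,0,0,0, 0,0.002,-0.007,0,0,0, 0,0.002,-0.007,0,0,0]' -1 80; python3 -c "
from h import *
st(); print(ctrl.sense()['wrist_torque'])
"
```

```text
time_s: 8.27
eef_pos: [473.8, 7.1, 145.9]
ee_rot: [0.703, 0.087, 0.701, -0.089]
force: [-2.6, 0.0, 6.8]
grip_width: 0.148
t 8.27 pos [473.76   7.06 145.91] x [ 0. -0. -1.] y [ 0.25  0.97 -0.  ] F [-2.59  0.01  6.78] g 0.148 q [-0.23  0.32  1.79 -0.    1.03 -1.55]
[-0.12  0.34 -0.01]
```

```bash
python3 -m pendant '[0,0,0,0.02,0,0, 0,0,0,0.045,0,0, 0,0,0,0.07,0,0, 0,0,0,0.095,0,0, 0,0,0,0.12,0,0]'; python3 -c "
from h import *
st(); print(ctrl.sense()['wrist_torque'])
im=optics.capture('scene')[:,:,::-1]
cv2.imwrite('pics/scene7.png',cv2.resize(im[120:230,340:460],None,fx=5,fy=5))
"
```

```text
time_s: 8.68
eef_pos: [473.6, 6.8, 145.9]
ee_rot: [0.674, 0.218, 0.671, -0.22]
force: [-1.5, -1.3, 1.0]
grip_width: 0.15
t 8.68 pos [473.62   6.85 145.94] x [ 0. -0. -1.] y [ 0.59  0.81 -0.  ] F [-1.54 -1.26  0.96] g 0.15 q [-0.23  0.32  1.79 -0.    1.03 -1.17]
[-0.32  0.28 -0.03]
```

View pics/scene7.png

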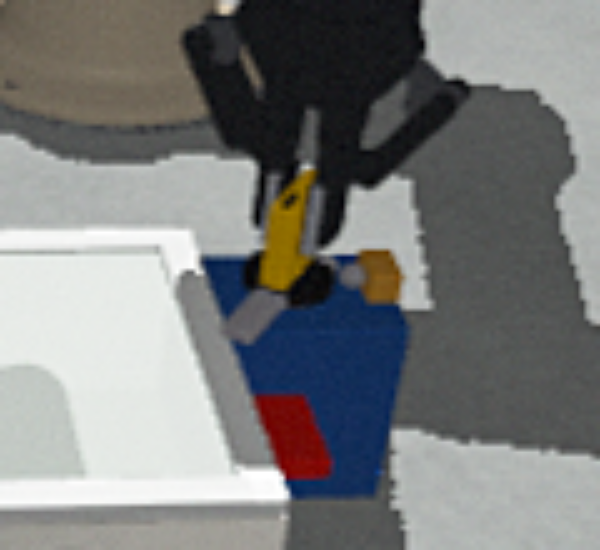

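```bash
python3 -m pendant '[0,0,0,0.025,0,0, 0,0,0,0.05,0,0, 0,0,0,0.075,0,0, 0,0,0,0.1,0,0, 0,0,0,0.125,0,0, 0,0,0,0.15,0,0, 0,0,0,0.175,0,0, 0,0,0,0.2,0,0]'; python3 -c "
from h import *
st(); print(ctrl.sense()['wrist_torque'])
im=optics.capture('scene')[:,:,::-1]
cv2.imwrite('pics/scene8.png',cv2.resize(im[120:230,340:460],None,fx=5,fy=5))
"
```

```text
time_s: 9.4
eef_pos: [473.3, 6.6, 145.9]
ee_rot: [0.572, 0.417, 0.569, -0.419]
force: [-3.1, -1.6, 3.0]
grip_width: 0.15
t 9.4 pos [473.31   6.58 145.95] x [ 0. -0. -1.] y [ 0.95  0.3  -0.  ] F [-3.11 -1.64  2.96] g 0.15 q [-0.23  0.32  1.79 -0.    1.03 -0.54]
[-0.27  0.51 -0.03]
```

View pics/scene8.png

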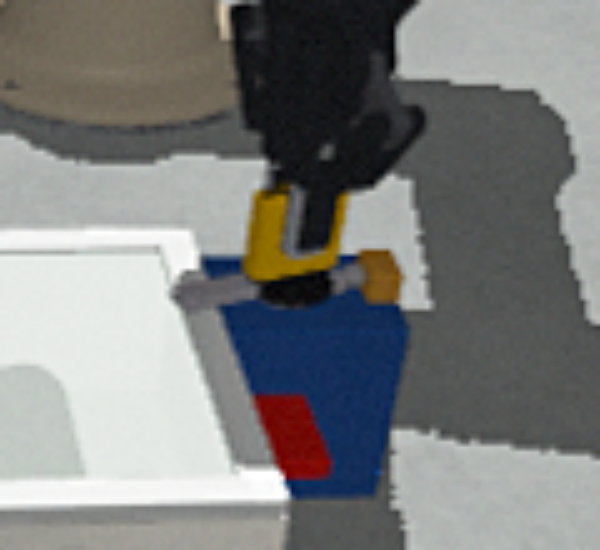

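```bash
python3 -m pendant '[0,0,0,0.02,0,0, 0,0,0,0.04,0,0, 0,0,0,0.06,0,0, 0,0,0,0.07,0,0, 0,0,0,0.07,0,0, 0,0,0,0.07,0,0]'; python3 -c "
from h import *
st(); print(ctrl.sense()['wrist_torque'])
im=optics.capture('scene')[:,:,::-1]
cv2.imwrite('pics/scene9.png',cv2.resize(im[120:230,340:460],None,fx=5,fy=5))
"
```

```text
time_s: 9.95
eef_pos: [473.1, 6.6, 145.9]
ee_rot: [0.522, 0.477, 0.52, -0.479]
force: [-2.3, -1.1, 0.2]
grip_width: 0.15
t 9.95 pos [473.13   6.57 145.94] x [ 0. -0. -1.] y [1.   0.09 0.  ] F [-2.32 -1.09  0.17] g 0.15 q [-0.23  0.32  1.79 -0.    1.03 -0.32]
[-0.26  0.49 -0.05]
```

View pics/scene9.png

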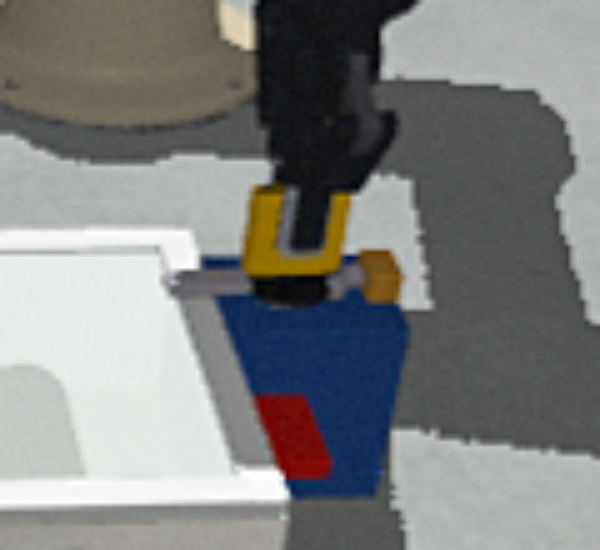

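```bash
python3 -m pendant '[0,0,0,0,0,0, 0,0,0,0,0,0, 0,0,0,0,0,0, 0,0,0,0,0,0, -0.05,0,0,0,0,0, -0.13,0,0,0,0,0, -0.25,0,0,0,0,0, -0.4,0,0,0,0,0, -0.55,0,0,0,0,0, -0.6,0,0,0,0,0]' 0.2 60; python3 -m pendant '[0,0.05,0,0,0,0, 0,0.1,-0.1,0,0,0, 0,0.1,-0.25,0,0,0, -0.1,0.1,-0.4,0,0,0, -0.1,0.1,-0.55,0,0,0, -0.1,0.1,-0.7,0,0,0, -0.1,0.1,-0.85,0,0,0, -0.1,0.1,-1,0,0,0]'; python3 -c "
from h import *
st()
for n in ('scene','top'):
    im=optics.capture(n)[:,:,::-1]; cv2.imwrite(f'pics/{n}10f.png',im)
    y0,x0=(130,300) if n=='scene' else (150,225)
    cv2.imwrite(f'pics/{n}10.png',cv2.resize(im[y0:y0+120,x0:x0+130],None,fx=5,fy=5,interpolation=cv2.INTER_CUBIC))
"
```

```text
time_s: 10.83
eef_pos: [474.1, 7.1, 301.2]
ee_rot: [0.525, 0.479, 0.517, -0.478]
force: [1.3, -1.0, 0.6]
grip_width: 0.601
time_s: 11.5
eef_pos: [477.0, 260.5, 324.8]
ee_rot: [0.525, 0.479, 0.517, -0.477]
force: [0.5, -0.2, -0.3]
grip_width: 0.6
t 11.5 pos [476.98 260.48 324.84] x [ 0.01 -0.01 -1.  ] y [1.   0.09 0.01] F [ 0.45 -0.18 -0.31] g 0.6 q [ 0.29  0.31  1.31 -0.01  1.52  0.2 ]
```

View pics/scene10.png

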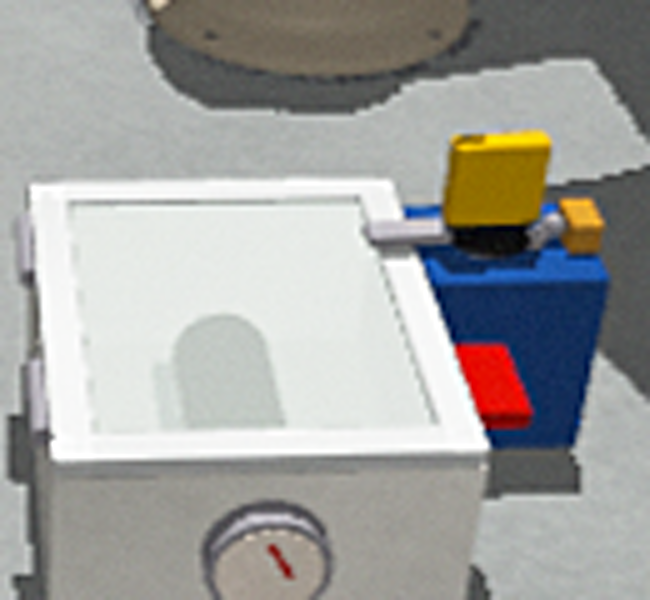

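View pics/top10.png

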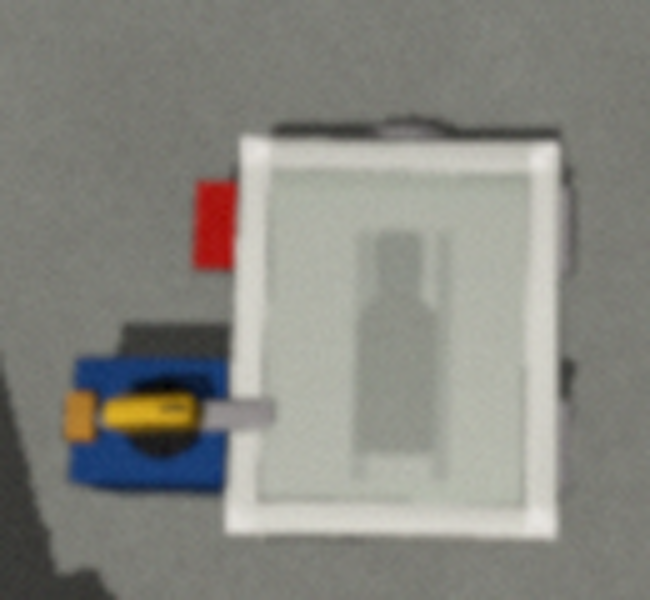

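View pics/scene10f.png

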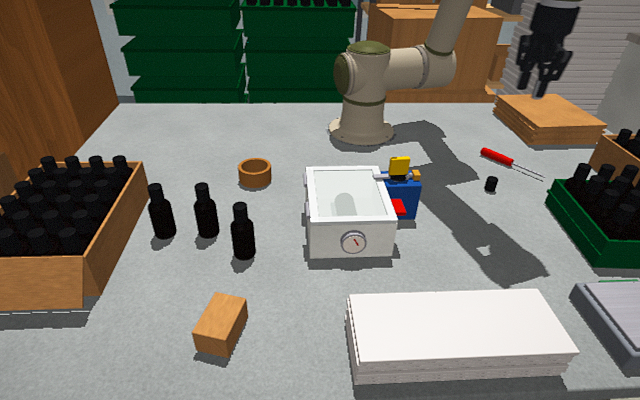

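```bash
python3 - <<'E'
from h import *
np.set_printoptions(precision=1,suppress=True)
f=lambda x,y:((x+.5)/5-.5+225,(y+.5)/5-.5+150)
A,B=onz('top',*f(105,414),156),onz('top',*f(196,407),156); d=B-A; ang=np.arctan2(d[1],d[0]); print('bar',A,B,np.degrees(ang))
C=onz('top',*f(275,412),112); print('dog tip',C)
c=[onz('top',*f(*p),101)[:2] for p in ((241,134),(558,140),(556,538),(226,535))]; print('lid corners',c)
yaw=np.arctan2((c[0]-c[3])[1],(c[0]-c[3])[0]); print('yaw',np.degrees(yaw),np.degrees(np.arctan2(*( (c[1]-c[2])[::-1]))))
print('latch est',1.4-(ang-(yaw-np.pi/2)))
a,b=onz('top',*f(400,230),32),onz('top',*f(400,452),32); print('sample mid',(a+b)/2,'lid mid',np.mean(c,0))
st()
E
```

```text
bar [471.   27.9 156. ] [475.8 -19.1 156. ] -84.18862321553388
dog tip [478.5 -55.2 112. ]
lid corners [array([635.8, -28.1]), array([ 636.7, -206.5]), array([ 414.9, -209.1]), array([412.1, -30.3])]
yaw 0.5725688763692091 0.6761997380119462
latch est 1.3085655531241924
sample mid [ 530.7 -118.1   32. ] lid mid [ 524.9 -118.5]
t 11.6 pos [476.31 262.75 324.28] x [ 0.01 -0.   -1.  ] y [1.   0.09 0.01] F [ 1.27 -0.43 -0.02] g 0.6 q [ 0.29  0.31  1.31 -0.01  1.52  0.2 ]
```

```bash
python3 -c "
from rig import workorder
print(workorder.finish_job())"
```

```text
the job is handed in; nothing more can be done
None
```

The lid is shut and the yellow knob is turned past its detent, with the steel dog lying across the lid. I handed the job in at about 11.6 s; it reports no verdict, so what follows rests on my own measurements.

**What I did:** I pushed the red tab round its arc with the closed fingers until contact on the shut lid gave about 41 N. That was a brief fingertip press, close to the 40 N limit for the arm and gripper body and well under the 120 N wrist limit. I then gripped the knob bar across its thickness, turned it clockwise about 1.23 rad, let go and backed away.

**Last checks before handing in:**
- **Lid:** its corners measured about 222 x 179 mm at 101 mm height, which matches fully shut.
- **Latch:** the angle from the picture is about 1.31 rad, and the tool's own angle gave about 1.33 rad. Both are above the 1.05 needed. The pictures show the dog tip over the lid frame.
- **Sample:** its middle is about 6 mm from the cradle centre, and it looks unmoved since the start.
- **Bottles and arm:** all three bottles are standing. The arm is clear of everything and its force reading is about zero.

No check failed. The chamber edge lines I fitted automatically at the start were unreliable, so I used corner positions read from the two camera views instead.

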